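Turn the sauce carousel so the red bottle faces the guests

ROBOT

A 7-joint arm with a two-finger parallel gripper is mounted at the origin on the work surface. World frame = base frame: x ahead of the robot, y to its left, z up, the work surface at z = 0. Lengths are in m, angles in rad, forces in N, time in s.
With the tool pointing down it reaches from about 0.4 to 0.85 m from the base axis. Payload 4.5 kg.
Tool frame: the origin (TCP) lies between the finger pads; the fingertips stand 11 mm ahead of it and the grasp point (between the pads) lies 8 mm behind it (r.nose_length is the distance from the TCP to the fingertips, in m); z points along the fingers, y is the line along which they close (so a half turn about z gives the same grasp; the last joint's range is limited). The gripper opens to 88 mm and grips with 3 to 60 N. Pads are 18 mm wide; open, the fingers measure 123 mm over their backs; the gripper's body (75 mm by 187 mm) begins 45 mm behind the grasp point.
Start: joints at [-1.244, 0.689, -0.195, 1.565, 0.157, 0.902, -0.215], TCP at [0.18, 0.598, 0.25] pointing down, gripper open.
Joint ranges: [-3.01, 3.01], [-0.46, 2.08], [-1.47, 1.51], [0.13, 2.56], [-1, 4.14], [0.04, 2.09], [-2.66, 2.66]. Speed limits (rad/s): [2.57, 2.57, 3.14, 3.14, 3.14, 3.14, 3.14].

INTERFACE

Orientations are given as a unit quaternion [x, y, z, w].
In Python, from plant import get_state, snapshot, camera_model, r gives the robot as it stands.
- The arm moves only by the shell command python3 -m inch 'ROWS' [FORCE]. ROWS is text: rows parted by semicolons, each of 7 numbers parted by spaces: the opening, from -1 (shut) to 1 (fully open), then the shift along the tool's x, y, z in m, then the turn, a rotation vector about the tool's x, y, z in rad. A call has 1 to 20 rows; each row shifts and turns the commanded pose from where the row before left it, along the tool's axes as they then stand; what a row does not reach is not made up. A row lasts 1/12 s, in which the tool goes at most 41.7 mm and 7.16 degrees, less where a joint would pass 70% of its speed; a pose out of reach is approached as far as the arm can. A call is refused whole if a number of a shift passes 0.0417 or a number of a turn 0.125, either way. A call with a gripper value outside its range is refused whole. The fingers move at their own pace and stop on an object; FORCE is the grip in N (left out, the last holds). Time passes only in rows, so rows that do not move let the fingers close. It gives the time, the measured TCP pose, the force, the opening and the grip force at its end, in the units of the state.
- get_state(): the state, without advancing time (a new reading comes with each control period).
- snapshot(name): name is "side" or "top"; returns (picture, depth): 420x560x3 uint8, red, green, blue; 420x560 float32, m along the optical axis (not along the pixel's ray), 0 where there is no reading.
- camera_model(name): a dict with "intrinsics" (3x3 intrinsics, pixels), "view" (4x4, takes a point from world to camera coordinates). Camera axes: x right, y down, z forward; pixel columns grow to the right and rows downward; lengths in m; the calibration is good to about 2 mm. A picture is of the moment at which its call begins. camera_model takes no time and is no camera call.
- r.finish_job(): hands the job in; it is judged then, once.
The state is a dict: "clock": time; "q": joint angles; "qd": joint speeds; "joint_torque": joint torques, N m; "tool_pos": TCP position; "eef_rot": TCP orientation; "contact_force": force on the tool from outside, world axes, zero at the start; "moment": the same for the moment, N m; "opening": opening from 0.0 (shut) to 1.0 (fully open); "finger_force": force on a finger pad.
Only numpy, scipy, OpenCV 4.12 (cv2) and the standard library are available. Lean on these libraries where they do the work, as an engineer would, in place of code of your own. Each camera call takes 0.05 s, during which the arm holds its last target. There are 200 camera calls.

TASK

Turn the sauce carousel gently by pushing its rim or the pegs along its rim, until the red bottle stands at the front, in line with the yellow arrow on the fixed base. Do not touch or lift any of the bottles, which must stay upright in their pockets, and leave the bowl and the glove box where they are.

Things in the scene. Friction and masses are not known exactly. Their poses are not given: they have to be found in the camera images.
- stand: fixed black base of the sauce carousel. Origin: on the turntable's axis, at counter height. Its x axis points to the front: there a black tongue (50 mm wide, 8 mm high) sticks out from under the turntable to 185 mm from the axis, with a yellow arrow head on it, 135 to 175 mm from the axis, pointing outwards to the guests
- turntable: pale-wood turntable, 250 mm across, 12 mm thick, on a vertical axis; turns either way, over a full turn, with light friction (1.5 N at the rim moves it), and stops almost at once when let go. Origin: on the axis, at its underside 13 mm above the counter; its axes turn with it. Flat top at 25 mm; a 24 mm hub stands 30 mm high on it
- pocket (a point): centre, on the turntable's top, of the pocket on its own +x side: one of four steel rings (56 mm outside, 50 mm inside, 14 mm high) fixed 62 mm from the axis along its +x, +y, -x and -y. Each holds one bottle
- peg (a point): top centre (73 mm above the counter) of one of eight upright black pegs for pushing, fixed along the rim: 14 mm thick, rising 48 mm from the top, centred 115 mm from the axis. This one is 22.5 degrees anticlockwise (seen from above) of the turntable's own x axis, the others every 45 degrees from it
- red_bottle: squat all-red sauce bottle, 44 mm across, 72 mm tall overall (52 mm body, then a narrower cap and nozzle), loose in one of the turntable's four steel pocket rings. Origin: centre of its underside, which rests on the turntable's top (25 mm above the counter); z up; its yaw means nothing. This is the one that has to face the front
- yellow_bottle: squat all-yellow sauce bottle, 44 mm across, 72 mm tall overall (52 mm body, then a narrower cap and nozzle), loose in one of the turntable's four steel pocket rings. Origin: centre of its underside, which rests on the turntable's top (25 mm above the counter); z up; its yaw means nothing
- green_bottle: squat all-green sauce bottle, 44 mm across, 72 mm tall overall (52 mm body, then a narrower cap and nozzle), loose in one of the turntable's four steel pocket rings. Origin: centre of its underside, which rests on the turntable's top (25 mm above the counter); z up; its yaw means nothing
- white_bottle: squat white (black cap) sauce bottle, 44 mm across, 72 mm tall overall (52 mm body, then a narrower cap and nozzle), loose in one of the turntable's four steel pocket rings. Origin: centre of its underside, which rests on the turntable's top (25 mm above the counter); z up; its yaw means nothing
- bowl: loose white bowl, 140 mm across at the rim, 55 mm high; origin: centre of its underside
- glove_box: loose cardboard box of gloves, 100 x 130 mm (its x, y) and 65 mm high; origin: centre of its underside
Things that resemble listed ones, but are neither listed nor needed, are in the scene too. Several things have the shape of the green_bottle; the one meant has the colours described above.

How it is judged:
At the end, for the whole second after the job is handed in: the red bottle stands on the arrow's side of the carousel, its centre within 12 mm sideways of the line from the axis through the arrow; the turntable and bottles are at rest; all four bottles stand upright in their pockets; bowl and glove box lie within 20 mm of where they were (x of red_bottle in the frame of stand above 0.045 m and y of red_bottle in the frame of stand between -0.012 and 0.012 m and angular speed of turntable below 0.05 rad/s and angle between each of red_bottle, yellow_bottle, green_bottle, white_bottle's own z axis and vertical below 0.15 rad and height (world z) of red_bottle between 0.02 and 0.032 m and horizontal distance between each of red_bottle, yellow_bottle, green_bottle, white_bottle and turntable below 0.072 m and linear speed of each of red_bottle, yellow_bottle, green_bottle, white_bottle below 0.02 m/s and height (world z) of yellow_bottle between 0.02 and 0.032 m and height (world z) of green_bottle between 0.02 and 0.032 m and height (world z) of white_bottle between 0.02 and 0.032 m and distance of each of bowl, glove_box from where it was at the start of the episode below 0.02 m); the robot touches nothing.
It fails at once if a bottle is lifted out of its pocket (over 10 mm) (height (world z) of any of red_bottle, yellow_bottle, green_bottle, white_bottle above 0.036 m).
It fails at once if a bottle tips over (more than 20 degrees) (angle between any of red_bottle, yellow_bottle, green_bottle, white_bottle's own z axis and vertical above 0.35 rad).
It fails at once if the robot touches a bottle (more than 0.5 N) (contact force between any of the fingers, the arm and red_bottle above 0.5 N or contact force between any of the fingers, the arm and yellow_bottle above 0.5 N or contact force between any of the fingers, the arm and green_bottle above 0.5 N or contact force between any of the fingers, the arm and white_bottle above 0.5 N).
It fails at once if the bowl or the glove box is shifted by more than 20 mm or tipped (distance of any of bowl, glove_box from where it was at the start of the episode above 0.02 m or angle between any of bowl, glove_box's own z axis and vertical above 0.3 rad).
It fails at once if the turntable is flung round (faster than 4 rad/s) (angular speed of turntable above 4 rad/s).
It also fails if it takes over 67 s, if anything falls off the work surface, if the arm or the gripper's body presses on something with over 40 N, if the wrist force passes 120 N, or if a joint passes its speed limit or range.

## Working session

There is one attempt and no reset: what is moved stays moved. The work goes in short steps, Python scripts to look and compute and a shell command to move; the robot and the scene stay as the last step left them, time stands still between calls to the robot, and variables do not carry over. Pictures are saved under pics/ and viewed, at most 10 in all, crops included, and the job is handed in when it is done.

```bash
mkdir -p pics
python3 - <<'E'
from plant import get_state, snapshot, camera_model, r
import cv2,numpy as np
for n in("top","side"):
    p,d=snapshot(n); cv2.imwrite(f"pics/{n}0.png",p[...,::-1]); np.save(f"pics/{n}0d.npy",d)
    m=camera_model(n); print(n,m["intrinsics"],m["view"])
s=get_state();print(s["clock"],s["tool_pos"],s["eef_rot"],s["opening"],r.nose_length)
E
```

```text
top [[393.02686172   0.         276.33268346]
 [  0.         393.02686172 216.09998154]
 [  0.           0.           1.        ]] [[ 0.02357342 -0.99962895 -0.01364723  0.0356635 ]
 [-0.99094625 -0.02155951 -0.13251689  0.59294212]
 [ 0.13217349  0.01664755 -0.99108679  1.07140882]
 [ 0.          0.          0.          1.        ]]
side [[474.75229788   0.         276.34781415]
 [  0.         474.75229788 203.73236382]
 [  0.           0.           1.        ]] [[ 0.8132418  -0.58189205 -0.00627829 -0.42981247]
 [-0.45822864 -0.63368732 -0.62327113  0.34070685]
 [ 0.35869804  0.50974703 -0.78198062  0.94918927]
 [ 0.          0.          0.          1.        ]]
0.1 [0.1802844  0.59788171 0.24900657] [ 1.45837703e-01  9.89308197e-01 -8.07732620e-04 -5.90640701e-05] 1.0015597048323852 0.011
```

View pics/top0.png

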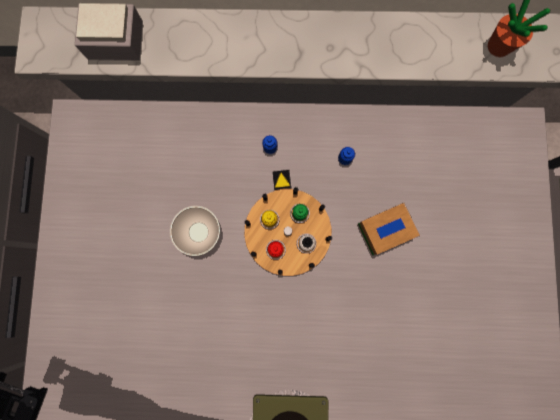

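View pics/side0.png

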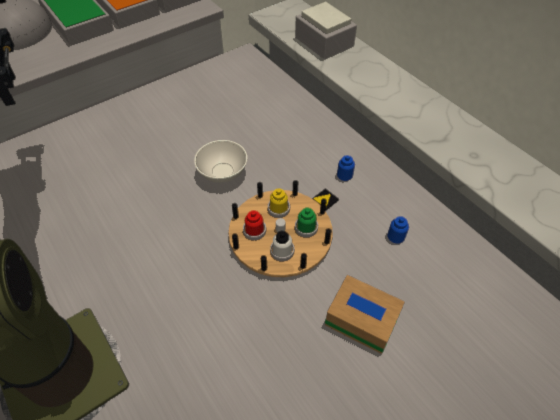

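The top view shows the carousel at about (288,232), with the arrow at (282,181) pointing away from the robot. The only red bottle is at (276,249). Green is at (300,213), yellow (269,219) and white (307,243); the blue bottles at (270,144) and (347,155) are decoys. The bowl is at (195,232) and the glove box at (390,230). I'll confirm with one crop and measure.

```bash
cat > h.py <<'E'
import numpy as np,cv2
from plant import get_state, snapshot, camera_model, r
def w(n,u,v,z):
    m=camera_model(n);V=np.array(m["view"]);R,t=V[:3,:3],V[:3,3]
    d=R.T@np.linalg.inv(m["intrinsics"])@[u,v,1];c=-R.T@t
    return c+d*(z-c[2])/d[2]
def px(n,p):
    m=camera_model(n);V=np.array(m["view"]);q=m["intrinsics"]@(V[:3,:3]@p+V[:3,3]);return q[:2]/q[2]
def crop(img,x,y,W,H,k,f): cv2.imwrite(f,cv2.resize(img[y:y+H,x:x+W],None,fx=k,fy=k,interpolation=cv2.INTER_CUBIC))
E
python3 - <<'E'
from h import *
im=cv2.imread("pics/top0.png"); crop(im,225,160,130,125,4.5,"pics/c1.png")
hsv=cv2.cvtColor(im,cv2.COLOR_BGR2HSV)
def c(lo,hi,x0,x1,y0,y1):
    m=cv2.inRange(hsv,lo,hi);k=np.zeros_like(m);k[y0:y1,x0:x1]=m[y0:y1,x0:x1];v,u=np.nonzero(k);return u.mean(),v.mean(),len(u),u.min(),u.max(),v.min(),v.max()
print("arrow",c((22,120,80),(38,255,255),270,297,170,192))
print("red",c((0,200,60),(5,255,255),260,290,235,262))
print("yel",c((22,180,80),(38,255,255),258,282,207,230))
print("grn",c((45,120,40),(80,255,255),288,312,200,224))
E
```

```text
arrow (np.float64(281.5111111111111), np.float64(181.42222222222222), 135, np.int64(275), np.int64(289), np.int64(173), np.int64(187))
red (np.float64(275.2096774193548), np.float64(249.03763440860214), 186, np.int64(268), np.int64(282), np.int64(242), np.int64(256))
yel (np.float64(268.7823529411765), np.float64(217.78823529411764), 170, np.int64(262), np.int64(276), np.int64(211), np.int64(225))
grn (np.float64(299.7925531914894), np.float64(211.70212765957447), 188, np.int64(293), np.int64(307), np.int64(204), np.int64(219))
```

View pics/c1.png

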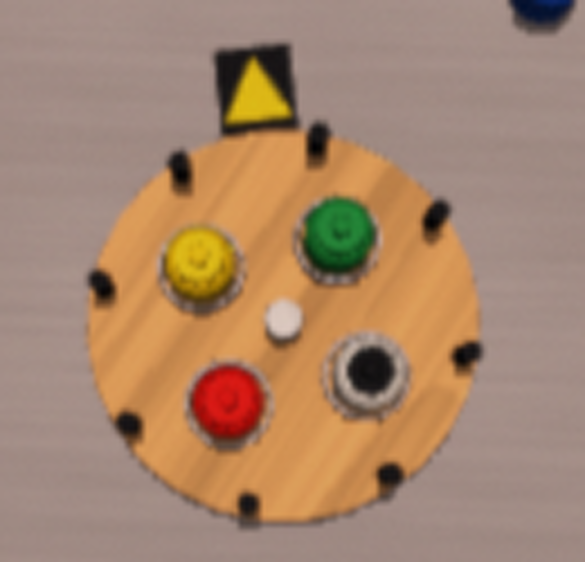

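Run:
```python
from h import *
P=lambda x,y,z:w("top",225+(x+.5)/4.5-.5,160+(y+.5)/4.5-.5,z)
c=P(284,327,.025);print("rim c",c)
for a,b in(((88,327),(480,327)),((284,131),(284,522))):print("diam",np.linalg.norm(P(*a,.025)-P(*b,.025)), "hub",P(284,315,.055))
tip=P(254,55,.008);base=P(260,124,.008)
print("tip,base r",np.linalg.norm((tip-c)[:2]),np.linalg.norm((base-c)[:2]))
an=lambda p:np.degrees(np.arctan2(*(p-c)[1::-1]))
print("front",an(tip),an(base),np.degrees(np.arctan2(*(tip-base)[1::-1])))
for n,u,v,in(("red",275.2,249.0),("yel",268.8,217.8),("grn",299.8,211.7)):
    p=w("top",u,v,.025+.045);print(n,p,np.linalg.norm((p-c)[:2]),an(p))
for x,y in((318,130),(437,208),(467,352),(390,470),(249,499),(129,422),(99,281),(179,160)):
    p=P(x,y,.073);print("peg",p.round(3),np.linalg.norm((p-c)[:2]).round(3),an(p).round(1))
for n,u,v,z in(("bowl",195,231,.05),("box",389,229,.065)):print(n,w("top",u,v,z))
```

```text
rim c [0.54817661 0.01581292 0.025     ]
diam 0.24801984176469727 hub [0.55282689 0.01635688 0.055     ]
diam 0.24837012254741314 hub [0.55282689 0.01635688 0.055     ]
tip,base r 0.1816180922946212 0.1353322922999383
front 7.269423233097036 7.665744291634751 6.110891912309796
red [0.49764893 0.04953761 0.07      ] 0.06074867219120275 146.2788839577802
yel [0.58277849 0.0691751  0.07      ] 0.06359883450452983 57.03923362663681
grn [ 0.60155539 -0.01567934  0.07      ] 0.06197625653697938 -30.539642219762786
peg [ 0.666 -0.002  0.073] 0.119 -8.6
peg [ 0.619 -0.075  0.073] 0.115 -52.3
peg [ 0.531 -0.094  0.073] 0.111 -98.8
peg [ 0.459 -0.049  0.073] 0.11 -144.0
peg [0.44  0.035 0.073] 0.11 169.8
peg [0.484 0.109 0.073] 0.113 124.6
peg [0.569 0.13  0.073] 0.116 79.5
peg [0.645 0.083 0.073] 0.118 34.7
bowl [0.54366842 0.27517952 0.05      ]
box [ 0.5596804  -0.26075736  0.065     ]
```

The sizes check out: disc 248 mm, arrow 135–182 mm, pegs about 115 mm from the axis. The axis is at about (0.550, 0.016), the front at about 7° and red at about 147°, so it needs about 140° clockwise. My plan is to straddle the peg at 125° with half-open fingers and follow the arc.

```bash
python3 -m inch '-0.2 -.0215 -.0189 0 0 0 0;-0.2 -.0215 -.0189 0 0 0 0;-0.2 -.0215 -.0189 0 0 0 0;-0.2 -.0215 -.0189 0 0 0 0;-0.2 -.0215 -.0189 0 0 0 0;-0.2 -.0215 -.0189 0 0 0 0;-0.2 -.0215 -.0189 0 0 0 0;-0.2 -.0215 -.0189 0 0 0 0;-0.2 -.0215 -.0189 0 0 0 0;-0.2 -.0215 -.0189 0 0 0 0;-0.2 -.0215 -.0189 0 0 0 0;-0.2 -.0215 -.0189 0 0 0 0;-0.2 -.0215 -.0189 0 0 0 0;-0.2 -.0215 -.0189 0 0 0 0;-0.2 -.0215 -.0189 0 0 0 0;-0.2 -.0215 -.0189 0 0 0 0;-0.2 -.0215 -.0189 0 0 0 0;-0.2 -.0215 -.0189 0 0 0 0;-0.2 -.0215 -.0189 0 0 0 0;-0.2 -.0215 -.0189 0 0 0 0' && python3 -m inch '-0.2 0 0 0 0 0 0.11;-0.2 0 0 0 0 0 0.11;-0.2 0 0 0 0 0 0.11;-0.2 0 0 0 0 0 0.11;-0.2 0 0 0 0 0 0.11;-0.2 0 0 0 0 0 0.11;-0.2 0 0 .02 0 0 0;-0.2 0 0 .02 0 0 0;-0.2 0 0 .02 0 0 0;-0.2 0 0 .02 0 0 0;-0.2 0 0 .02 0 0 0;-0.2 0 0 0 0 0 0;-0.2 0 0 0 0 0 0'
cat > st.py <<'E'
from h import *
s=get_state();q=s["eef_rot"];p=np.array(s["tool_pos"])
from scipy.spatial.transform import Rotation as Ro
R=Ro.from_quat(q).as_matrix();psi=np.degrees(np.arctan2(R[1,1],R[0,1]))
c=np.array([.550,.0163]);d=p[:2]-c
print("t",s["clock"],"p",p.round(4),"psi",psi.round(1),"zdir",R[:,2].round(3),"rad",np.hypot(*d).round(4),"th",np.degrees(np.arctan2(d[1],d[0])).round(1),"q",np.round(s["q"],2),"F",np.round(s["contact_force"],1),"open",round(s["opening"],3))
E
python3 st.py
```

```text
clock: 1.77
tool_pos: [0.4833, 0.111, 0.2495]
eef_rot: [0.146, 0.989, -0.0, -0.0]
contact_force: [-0.2, 0.5, -0.1]
opening: 0.396
finger_force: 0.0
clock: 2.85
tool_pos: [0.4823, 0.1123, 0.1491]
eef_rot: [0.459, 0.889, -0.001, -0.001]
contact_force: [-1.2, 1.0, 1.4]
opening: 0.398
finger_force: 0.0
t 2.85 p [0.4823 0.1123 0.1491] psi 35.4 zdir [-0.002 -0.001 -1.   ] rad 0.1174 th 125.2 q [-0.29  0.69 -0.05  2.05  0.08  0.41  0.21] F [-1.2  1.   1.4] open 0.398
```

Run:
```python
from h import *
im=snapshot("side")[0][...,::-1]; crop(im,200,130,160,160,3.7,"pics/c2.png")
```

```text
(no output)
```

View pics/c2.png

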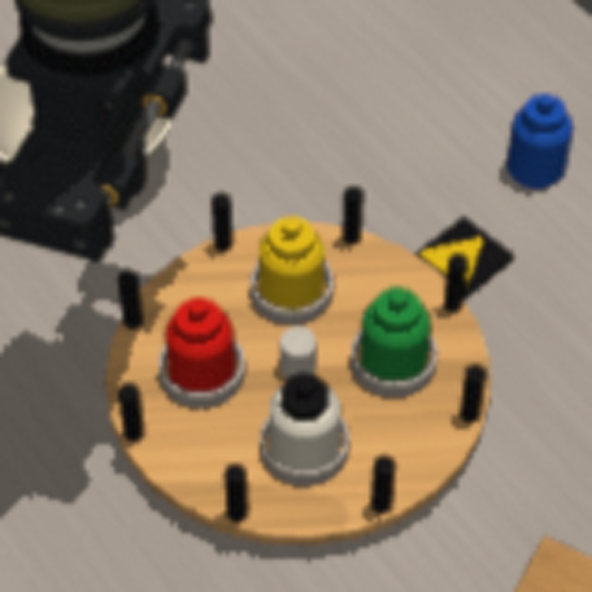

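Run:
```python
from h import *
for p in((.4823,.1123,.138),(.4823,.1123,.073),(.4823,.1123,.025),(.4823+.0175*.815+.0,.1123+.0175*.579,.138),(.4823-.0175*.815,.1123-.0175*.579,.138)):
    print(p,(px("side",np.array(p))-[200,130])*3.7)
```

```text
(0.4823, 0.1123, 0.138) [112.32564425 211.38160628]
(0.4823, 0.1123, 0.073) [120.6705729  277.56966184]
(0.4823, 0.1123, 0.025) [126.36350917 322.72335915]
(0.4965625, 0.1224325, 0.138) [123.20280843 190.9274632 ]
(0.4680375, 0.1021675, 0.138) [101.23773126 232.23205545]
```

The side view shows the fingers above the 125° peg (top at crop (130,275)). The tool's projection falls within 3 mm of it, mostly radially. Going down to straddle it.

```bash
python3 -m inch '-0.2 -.001 0 .011 0 0 0;-0.2 -.001 0 .011 0 0 0;-0.2 0 0 .011 0 0 0;-0.2 0 0 .011 0 0 0;-0.2 0 0 .011 0 0 0;-0.2 0 0 .011 0 0 0;-0.2 0 0 .011 0 0 0;-0.2 0 0 .011 0 0 0;-0.2 0 0 0 0 0 0;-0.2 0 0 0 0 0 0'; python3 st.py
python3 - <<'E'
from h import *
im=snapshot("side")[0][...,::-1]; crop(im,200,130,160,160,3.7,"pics/c3.png")
E
```

```text
clock: 3.73
tool_pos: [0.4844, 0.1109, 0.062]
eef_rot: [0.459, 0.889, 0.0, 0.0]
contact_force: [-0.5, 0.2, 0.6]
opening: 0.402
finger_force: 0.0
t 3.7333 p [0.4844 0.1109 0.062 ] psi 35.4 zdir [ 0.  0. -1.] rad 0.1151 th 124.7 q [-0.3   0.86 -0.03  2.08  0.1   0.2   0.2 ] F [-0.5  0.2  0.6] open 0.402
```

View pics/c3.png

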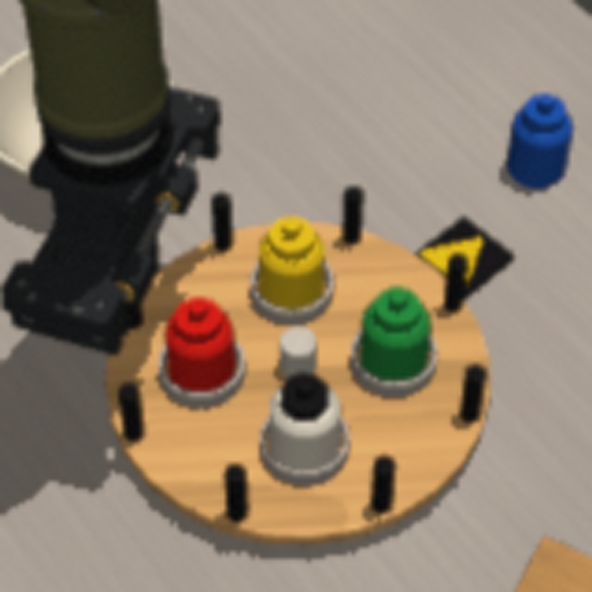

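The peg is now hidden between the fingers and there's no contact force. Starting the arc.

```bash
python3 -m inch '-0.2 -.0001 .0058 0 0 0 .05;-0.2 -.0001 .0058 0 0 0 .05;-0.2 -.0001 .0058 0 0 0 .05;-0.2 -.0001 .0058 0 0 0 .05;-0.2 -.0001 .0058 0 0 0 .05;-0.2 -.0001 .0058 0 0 0 .05;-0.2 -.0001 .0058 0 0 0 .05;-0.2 -.0001 .0058 0 0 0 .05;-0.2 -.0001 .0058 0 0 0 .05;-0.2 -.0001 .0058 0 0 0 .05;-0.2 0 0 0 0 0 0;-0.2 0 0 0 0 0 0'; python3 st.py
python3 - <<'E'
from h import *
im=snapshot("side")[0][...,::-1]; crop(im,200,130,160,160,3.7,"pics/c4.png")
E
```

```text
clock: 4.78
tool_pos: [0.5381, 0.132, 0.0625]
eef_rot: [0.664, 0.748, 0.001, 0.0]
contact_force: [0.4, 0.2, -0.2]
opening: 0.402
finger_force: 0.0
t 4.7833 p [0.5381 0.132  0.0625] psi 6.8 zdir [ 0.002  0.001 -1.   ] rad 0.1163 th 95.9 q [-0.36  0.89  0.06  1.92 -0.14  0.34 -0.07] F [ 0.4  0.2 -0.2] open 0.402
```

View pics/c4.png

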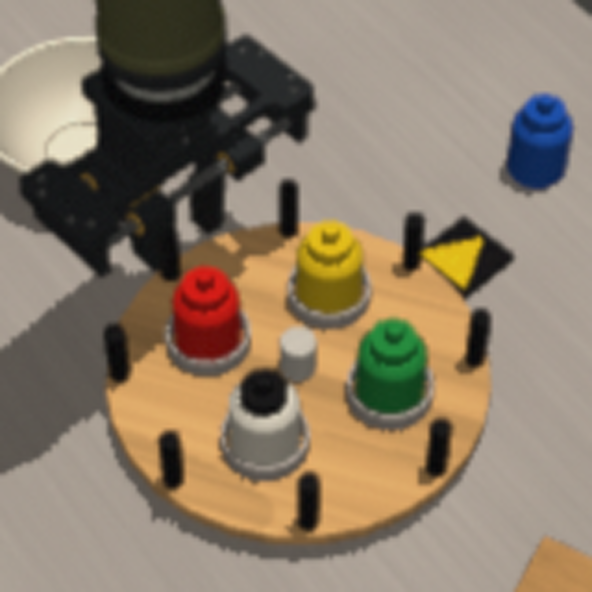

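This works: the table has turned about 24°, the fingers hold the peg at crop (170,260), and all bottles are standing. Continuing.

```bash
python3 -m inch '-0.2 -.0002 .0058 0 0 0 .05;-0.2 -.0002 .0058 0 0 0 .05;-0.2 -.0002 .0058 0 0 0 .05;-0.2 -.0002 .0058 0 0 0 .05;-0.2 -.0002 .0058 0 0 0 .05;-0.2 -.0002 .0058 0 0 0 .05;-0.2 -.0002 .0058 0 0 0 .05;-0.2 -.0002 .0058 0 0 0 .05;-0.2 -.0002 .0058 0 0 0 .05;-0.2 -.0002 .0058 0 0 0 .05;-0.2 -.0002 .0058 0 0 0 .05;-0.2 -.0002 .0058 0 0 0 .05;-0.2 -.0002 .0058 0 0 0 .05;-0.2 -.0002 .0058 0 0 0 .05;-0.2 -.0002 .0058 0 0 0 .05;-0.2 -.0002 .0058 0 0 0 .05;-0.2 -.0002 .0058 0 0 0 .05;-0.2 -.0002 .0058 0 0 0 .05;-0.2 0 0 0 0 0 0;-0.2 0 0 0 0 0 0'; python3 st.py
```

```text
clock: 6.5
tool_pos: [0.6324, 0.0977, 0.0618]
eef_rot: [0.923, 0.385, -0.0, 0.0]
contact_force: [-0.8, 0.4, -0.3]
opening: 0.398
finger_force: 0.0
t 6.5 p [0.6324 0.0977 0.0618] psi -44.7 zdir [-0. -0. -1.] rad 0.1158 th 44.7 q [-0.38  0.98  0.3   1.65 -0.46  0.58 -0.6 ] F [-0.8  0.4 -0.3] open 0.398
```

```bash
python3 -m inch '-0.2 -.0002 .0058 0 0 0 .05;-0.2 -.0002 .0058 0 0 0 .05;-0.2 -.0002 .0058 0 0 0 .05;-0.2 -.0002 .0058 0 0 0 .05;-0.2 -.0002 .0058 0 0 0 .05;-0.2 -.0002 .0058 0 0 0 .05;-0.2 -.0002 .0058 0 0 0 .05;-0.2 -.0002 .0058 0 0 0 .05;-0.2 -.0002 .0058 0 0 0 .05;-0.2 -.0002 .0058 0 0 0 .05;-0.2 -.0002 .0058 0 0 0 .05;-0.2 -.0002 .0058 0 0 0 .05;-0.2 -.0002 .0058 0 0 0 .05;-0.2 -.0002 .0058 0 0 0 .05;-0.2 -.0002 .0058 0 0 0 .05;-0.2 -.0002 .0058 0 0 0 .05;-0.2 -.0002 .0058 0 0 0 .05;-0.2 -.0002 .0058 0 0 0 .05;-0.2 0 0 0 0 0 0;-0.2 0 0 0 0 0 0'; python3 st.py
cat > meas.py <<'E'
from h import *
im=snapshot("side")[0][...,::-1]; cv2.imwrite("pics/s_last.png",im);crop(im,200,130,160,160,3.7,"pics/last.png")
hsv=cv2.cvtColor(np.ascontiguousarray(im),cv2.COLOR_BGR2HSV)
def C(n,lo,hi):
    m=cv2.inRange(hsv,lo,hi);m[:,:220]=0;m[:150]=0;m[280:]=0;m[:,340:]=0
    k,_,s,ce=cv2.connectedComponentsWithStats(m);i=1+s[1:,4].argmax();p=w("side",*ce[i],.025+.03);d=p[:2]-[.550,.0163];f=np.radians(7.3)
    a=np.arctan2(d[1],d[0]);print(n,s[i,4],ce[i].round(1),"pos",p.round(3),"r",np.hypot(*d).round(3),"ang-front",np.degrees(a-f).round(1),"lateral",(np.hypot(*d)*np.sin(a-f)).round(4))
C("red",(0,200,60),(5,255,255));C("grn",(45,120,40),(80,255,255))
E
python3 meas.py
```

```text
clock: 8.17
tool_pos: [0.6648, 0.0024, 0.0617]
eef_rot: [0.999, -0.055, -0.0, 0.0]
contact_force: [-0.4, 0.1, -0.2]
opening: 0.401
finger_force: 0.0
t 8.1667 p [0.6648 0.0024 0.0617] psi -96.3 zdir [-0.001 -0.    -1.   ] rad 0.1157 th -6.9 q [-0.33  1.05  0.52  1.57 -0.72  0.71 -1.15] F [-0.4  0.1 -0.2] open 0.401
red 334 [294.5 204.4] pos [0.611 0.039 0.055] r 0.065 ang-front 13.4 lateral 0.0151
grn 395 [264.6 239.4] pos [ 0.494 -0.002  0.055] r 0.059 ang-front -168.9 lateral -0.0113
```

View pics/last.png

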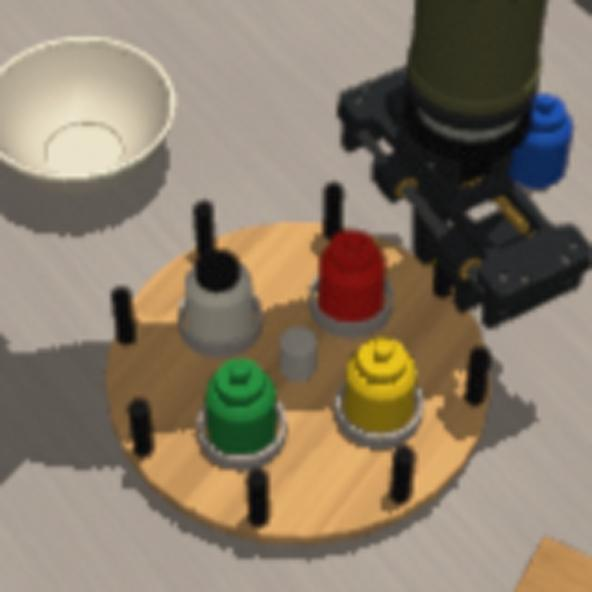

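Red at crop (350,280) is about 12° short of the front. I'll push the rest slowly, back off the peg by 8 mm, and lift clear.

```bash
python3 -m inch '-0.2 -.0002 .0051 0 0 0 .044;-0.2 -.0002 .0051 0 0 0 .044;-0.2 -.0002 .0051 0 0 0 .044;-0.2 -.0002 .0051 0 0 0 .044;-0.2 -.0002 .0051 0 0 0 .044;-0.2 0 0 0 0 0 0;-0.2 0 0 0 0 0 0;-0.2 0 0 0 0 0 0'; python3 meas.py; python3 -m inch '-0.2 0 -.004 0 0 0 0;-0.2 0 -.004 0 0 0 0;-0.2 0 0 0 0 0 0;-0.2 0 0 -.01 0 0 0;-0.2 0 0 -.02 0 0 0;-0.2 0 0 -.03 0 0 0;-0.2 0 0 -.03 0 0 0;-0.2 .03 0 -.03 0 0 0;-0.2 .03 0 -.03 0 0 0;-0.2 .03 0 -.02 0 0 0;-0.2 .03 0 0 0 0 0;-0.2 0 0 0 0 0 0;-0.2 0 0 0 0 0 0'; python3 st.py; python3 meas.py
python3 - <<'E'
from h import *
im=snapshot("top")[0][...,::-1]; a=cv2.resize(im[160:285,225:355],None,fx=4,fy=4,interpolation=2)
cv2.imwrite("pics/fin.png",a)
E
```

```text
clock: 8.88
tool_pos: [0.6593, -0.0218, 0.0616]
eef_rot: [0.986, -0.164, -0.0, -0.0]
contact_force: [-0.8, 0.7, 0.5]
opening: 0.398
finger_force: 0.0
red 349 [299.1 207.2] pos [0.615 0.026 0.055] r 0.065 ang-front 1.3 lateral 0.0014
grn 386 [260.2 236.4] pos [0.491 0.01  0.055] r 0.059 ang-front -181.6 lateral 0.0017
clock: 10.02
tool_pos: [0.7746, -0.0547, 0.2306]
eef_rot: [0.986, -0.165, 0.0, 0.001]
contact_force: [0.1, -0.4, -0.5]
opening: 0.395
finger_force: 0.0
t 10.0167 p [ 0.7746 -0.0547  0.2306] psi -109.0 zdir [-0.    -0.001 -1.   ] rad 0.2355 th -17.5 q [-0.24  1.04  0.71  1.04 -0.63  1.26 -1.51] F [ 0.1 -0.4 -0.5] open 0.395
red 344 [298.9 207.2] pos [0.614 0.026 0.055] r 0.065 ang-front 1.5 lateral 0.0017
grn 388 [260.2 236.6] pos [0.491 0.01  0.055] r 0.06 ang-front -181.3 lateral 0.0013
```

View pics/last.png

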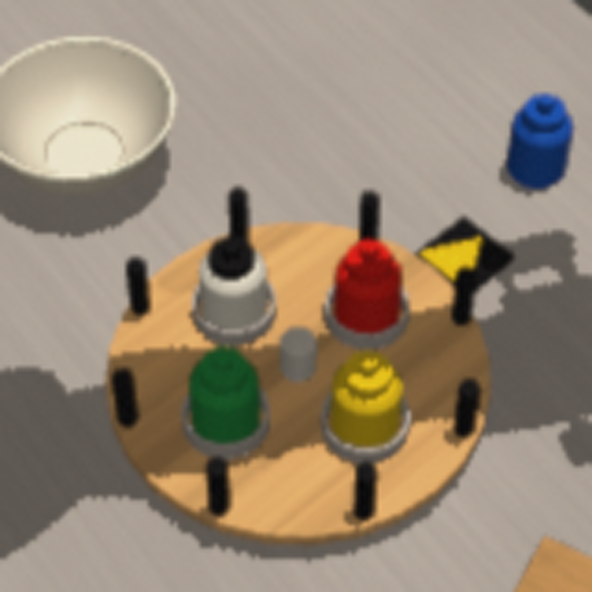

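View pics/fin.png

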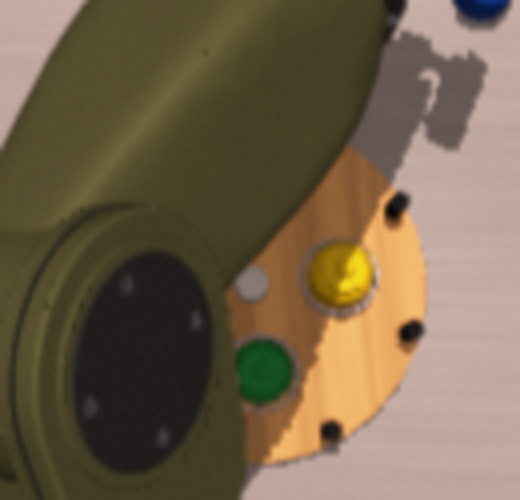

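The red bottle stands between the two pegs either side of the arrow, about 1.5 mm off the line. All bottles are upright and the arm is clear.

```bash
python3 -c "
from plant import r
print(r.finish_job())"
```

```text
the job is handed in; nothing more can be done
None
```

I turned the carousel about 140° clockwise by one of its pegs and handed the job in after about 10 s of robot time: the red bottle stands at the front, about 1.5 mm off the arrow line by camera measurement, with all four bottles upright in their pockets and the arm clear; the hand-in call gave no verdict.

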